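# Swing the board carrier round and turn over its frame

## Task

At the microscope stage, swing the blue board carrier a quarter turn anticlockwise (seen from above) about the pivot pin in its corner, by pushing its free corner round until its long side rests against the yellow-capped stop; keep it down on its pin. Only then turn the hinged board frame (it has an orange tab) right over like a page, without slamming it, so that it lies flat, gold face up, with the carrier still against the stop. Do not disturb the other things on the bench.

Things in the scene. Friction and masses are not known exactly. Their poses are not given: they have to be found in the camera images.
- stage: Fixed black plate, 260 x 345 mm, 8 mm thick, lying on the bench; position and yaw vary. Origin on the bench surface exactly under the axis of its pivot pin; the plate reaches from x = -55 to +205 mm and y = -165 to +180 mm.
- pin (a point): Foot of the steel pivot pin (10 mm diameter, rising 24 mm above the plate): on its axis, at the plate's top, 8 mm above the bench.
- stop (a point): Middle of the working face of the fixed aluminium stop on the stage, with a yellow cap, 85 mm long in stage y, 16 mm thick, top 32 mm above the bench. The face looks to stage +x. This point: stage x = -15.5, y = 100, z = 20 mm.
- home_corner (a point): Point on the stage plate's top, at stage x = 105, y = 155 mm, where the carrier's free corner lies when the carrier is home.
- carrier: Loose blue tray, 120 (x) x 170 (y) x 30 mm high, walls 5 mm, about 0.7 kg, lying on the stage plate. Origin at the underside, on the axis of the 13 mm corner hole that sits over the pin; it reaches x = -15 to 105, y = -15 to 155 mm. Home: axes parallel to the stage's, long side x = -15 at the stop. It starts 75 to 105 degrees clockwise of that; push the long side x = 105 near y = 155 mm.
- free_corner (a point): The carrier's corner diagonally across from the pin, at its underside: carrier x = 105, y = 155, z = 0 mm.
- frame (a joint): Hinge angle (rad) of the board frame, an aluminium leaf 108 x 77 x 8 mm on the carrier. Hinge line along the carrier's x at y = 70, z = 34 mm. At 0 the leaf lies flat on the half away from the pin, green face up; at 3.14 (stop) flat on the half at the pin, gold face up. Friction of 0.06 N m keeps the leaf wherever it is left.
- tab (a point): Grip point of the frame's orange tab: an upright fin 8 mm thick along the hinge line, 12 mm high, sticking out 38 mm from the middle of the leaf's free edge (carrier x = 45 mm), past the tray's end wall. This point is 107 mm from the hinge line, 12 mm short of the tab's end; it moves with the leaf.
- tweezer_tray: Bystander: loose low white tray with tweezers, 70 x 150 x 20 mm, origin under its centre.
- brush: Bystander: loose brush lying on the bench, handle to its -x.
- white_case: Bystander: loose white rounded case, 60 x 100 x 30 mm, origin under its centre.
- blue_bin: Bystander: loose blue open bin, 120 x 170 x 70 mm, origin under its centre.
- jar: Bystander: loose jar, 60 mm diameter, 90 mm high, origin under its centre.
- thermometer: Bystander: loose white display unit standing, 30 x 100 x 65 mm, origin under its centre.
Not all that is in view belongs to the job. What is shaped like the carrier but red is not meant.

How it is judged:
By the outcome, as a careful person would: the job done as asked, in the order asked, and still so for the second after the job is handed in, with the robot touching nothing.
It also fails if it takes over 72 s, if anything falls off the work surface, if the arm or the gripper's body presses on something with over 40 N, if the wrist force passes 120 N, or if a joint passes its speed limit or range.

## Robot

A 6-joint arm with a two-finger parallel gripper is mounted at the origin on the work surface. World frame = base frame: x ahead of the robot, y to its left, z up, the work surface at z = 0. Lengths are in mm, angles in degrees, forces in N, time in s.
With the tool pointing down it reaches from about 350 to 850 mm from the base axis. Payload 8.1 kg.
Tool frame: the origin (TCP) lies at the very end of the fingers, on their centre line; the grasp point (between the pads) lies 19 mm behind it; z points along the fingers, y is the line along which they close (so a half turn about z gives the same grasp; the last joint's range is limited). The gripper opens to 85 mm and grips with 20 to 120 N. Pads are 22 mm wide; open, the fingers measure 114 mm over their backs; the gripper's body (76 mm by 85 mm) begins 54 mm behind the grasp point. The pads swing forward as they close: fully open they stand 13 mm farther back than shut.
Start: joints at [-77.2, 7.471, 85.268, -0, 87.261, -4.893], TCP at [182.37, -571.618, 231.292] pointing down, gripper open.
Joint ranges: [-169.43, 169.43], [-51.17, 129.36], [1.28, 143.12], [-76.62, 256.62], [0, 156.53], [-152.29, 152.29]. Speed limits (degrees/s): [136.94, 136.94, 159.86, 180, 180, 180].

## Interface

Orientations are given as [roll, pitch, yaw] about the fixed x, y, z axes, in that order (R = Rz(yaw) Ry(pitch) Rx(roll)).
In Python, from bench import * gives the robot as it stands.
- The arm moves only by the tool play_rows, never from a script. Its argument "increments" is a list of rows, each a list of 3 entries, a list of its own where there are three numbers: the gripper's target within -1 to 1 (fully open at 1, half-way at 0, shut at -1), then the shift along the tool's x, y, z in mm, then the turn about the tool's z in rad. A call has 1 to 12 rows; each row shifts and turns the commanded pose from where the row before left it, along the tool's axes as they then stand; what a row does not reach is not made up. A row lasts 1/12 s, in which the tool goes at most 41.7 mm and 7.16 degrees, less where a joint would pass 70% of its speed; a pose out of reach is approached as far as the arm can. A call is refused whole if a number of a shift passes 41.7 or a number of a turn 0.125, either way. A call with a gripper value outside its range is refused whole. The fingers move at their own pace and stop on an object; "force" is the grip in N (left out, the last holds). Time passes only in rows, so rows that do not move let the fingers close. It gives the time, the measured TCP pose, the force, the opening and the grip force at its end, in the units of the state.
- sense(): the state, without advancing time (a new reading comes with each control period).
- snapshot(name): name is "scene" or "top"; returns a dict with "color" (480x640x3 uint8, red, green, blue), "intrinsics" (3x3 intrinsics, pixels), "world_from_camera" (4x4, takes a point from camera to world coordinates). Camera axes: x right, y down, z forward; pixel columns grow to the right and rows downward; lengths in mm; the calibration is good to about 2 mm. A picture is of the moment at which its call begins. There is no depth.
- hand_in(): hands the job in; it is judged then, once.
Trained networks look in a picture, given as the dict that the camera call returned (one of the last four; its "shot" number tells which), for a name from the list of things; names that differ only in an ending like _2 or _b are one class to them, and where a whole thing is asked for, a point or a joint stands for the part that bears it (a point fixed in the world has none). Each returns a list of dicts, best first, with "p" (0 to 1); they miss things now and then, are a little off and sometimes report something else, mostly with a low value. They report only what shows in the picture. A call takes as long as a camera call. They do not tell look-alikes from the thing itself.
- find_in(query, picture): "xyz" ([x, y, z] in mm, in the coordinates of the camera as it stood for that picture, good to about 4 mm: the middle of the surface that is visible of it).
- regions_of(query, picture): "mask" (480x640 bool, what is visible of it).
- pinpoint(query, picture): "xyz" ([x, y, z] in mm, in the coordinates of the camera as it stood for that picture, good to about 4 mm: a listed point, or the origin of a listed thing).
The state is a dict: "time": time; "joint_pos": joint angles; "qd": joint speeds; "joint_efforts": joint torques, N m; "tool_pos": TCP position; "tcp_rot": TCP orientation; "ft_force": force on the tool from outside, world axes, zero at the start; "wrist_torque": the same for the moment, N m; "finger_gap": finger opening in mm; "grip_force": force on a finger pad.
Only numpy, scipy, OpenCV 4.12 (cv2) and the standard library are available. Lean on these libraries where they do the work, as an engineer would, in place of code of your own. Each camera call takes 0.05 s, during which the arm holds its last target. There are 200 camera calls.

## Working session

There is one attempt and no reset: what is moved stays moved. The work goes in short steps, Python scripts to look and compute and a tool call to move; the robot and the scene stay as the last step left them, time stands still between calls to the robot, and variables do not carry over. Pictures are saved under pics/ and viewed, at most 10 in all, crops included, and the job is handed in when it is done.

Besides the shell and the picture viewer there is one more tool, called after "Emit:" as name(argument=value, ...), one argument or row to a line, values as JSON. play_rows: Moves the arm, as the interface text tells. Its arguments: {"type":"object","properties":{"increments":{"type":"array","items":{"type":"array"}},"force":{"type":"number"}},"required":["increments"]}

```bash
mkdir -p pics; cat > h.py <<'E'
from bench import *
import numpy as np, cv2
np.set_printoptions(precision=1,suppress=True)
def w(p,x): 
    T=np.array(p["world_from_camera"]); return T[:3,:3]@np.array(x)+T[:3,3]
def px(p,X):
    T=np.array(p["world_from_camera"]); c=T[:3,:3].T@(np.array(X)-T[:3,3]); k=np.array(p["intrinsics"])@c; return k[:2]/k[2]
def ray(p,uv,z):
    T=np.array(p["world_from_camera"]); d=T[:3,:3]@np.linalg.inv(np.array(p["intrinsics"]))@np.array([uv[0],uv[1],1.]); o=T[:3,3]
    return o+d*(z-o[2])/d[2]
E
python3 - <<'E'
from h import *
for n in("scene","top"):
    p=snapshot(n); cv2.imwrite(f"pics/{n}0.png",p["color"][:,:,::-1])
    for q in("pin","stop","home_corner","free_corner","tab"):
        for d in pinpoint(q,p)[:3]: X=w(p,d["xyz"]); print(n,q,round(d["p"],2),X,px(p,X))
    for q in("carrier","stage","tweezer_tray","brush","white_case","blue_bin","jar","thermometer"):
        for d in pinpoint(q,p)[:2]: X=w(p,d["xyz"]); print(n,q,round(d["p"],2),X,px(p,X))
E
```

```text
scene pin 0.78 [504.1 -35.4   8.2] [331.7 225.9]
scene stop 0.8 [495.2  61.   20.5] [366.9 240.2]
scene home_corner 0.67 [622.4 101.7  11.6] [351.1 289.6]
scene free_corner 0.9 [227.2 315.3   2.8] [510.4 220.9]
scene free_corner 0.66 [ 623.9 -186.7    7.2] [253.4 228.9]
scene free_corner 0.27 [ 641.7 -398.9    1.6] [186.1 194.5]
scene tab 0.78 [198.4 262.4  32.8] [499.6 196.2]
scene tab 0.77 [ 654.6 -131.1   38.4] [261.7 242.1]
scene tab 0.56 [ 769.7 -238.6    0.2] [197.6 261.3]
scene carrier 0.7 [500.9 -40.5   6.1] [330.8 224.4]
scene carrier 0.64 [369.7 190.7   1.3] [438.5 235.5]
scene stage 0.65 [585.5 438.5   0.4] [492.6 363.2]
scene stage 0.58 [504.1 -38.1  -0.8] [330.7 227.3]
scene tweezer_tray 0.94 [797.6 -16.2   0.7] [262.6 321.3]
scene brush 0.88 [ 768.5 -238.8   -3.2] [198.2 261.6]
scene white_case 0.89 [ 642.5 -398.5   -0.4] [186.2 195.2]
scene blue_bin 0.7 [ 619.7 -183.6    7.2] [255.5 228.3]
scene blue_bin 0.66 [587.8 439.5  -2.2] [492.2 364.7]
scene jar 0.95 [781.3 249.2   2.3] [367.2 385.5]
scene thermometer 0.63 [ 460.7 -453.8    1.8] [217.3 142.9]
top pin 0.85 [502.2
[... 263 characters left out ...]
 258.9  34.1] [213.2 375.9]
top tab 0.76 [ 660.5 -133.3   41. ] [354.1 218.6]
top tab 0.75 [777.3 244.   -0.8] [230.9 182.3]
top carrier 0.85 [365.8 185.2  -0.4] [243.8 317.5]
top carrier 0.84 [502.  -40.6   8. ] [321.7 272.5]
top stage 0.83 [500.7 -44.7   0.9] [323.1 273.3]
top stage 0.42 [ 772.5 -242.5   -1.1] [388.6 187.1]
top tweezer_tray 0.61 [794.3 -13.7  -2. ] [314.6 178.9]
top brush 0.91 [ 770.7 -243.4   -3.2] [388.9 187.9]
top white_case 0.61 [ 638.7 -400.3   -3.2] [440.7 230.8]
top blue_bin 0.83 [576.3 439.4   3.2] [162.2 244.8]
top blue_bin 0.5 [501.3 -39.7   3.4] [321.4 272.9]
top jar 0.85 [774.6 243.9  -1.6] [231.  183.2]
top thermometer 0.86 [ 459.9 -456.7   -0.6] [461.5 289.9]
```

View pics/top0.png

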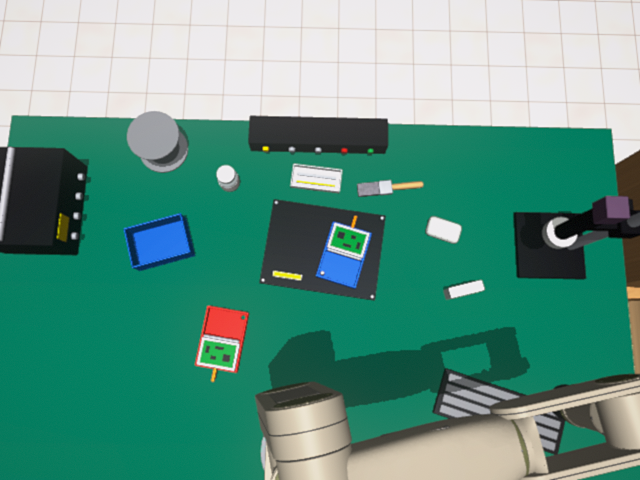

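View pics/scene0.png

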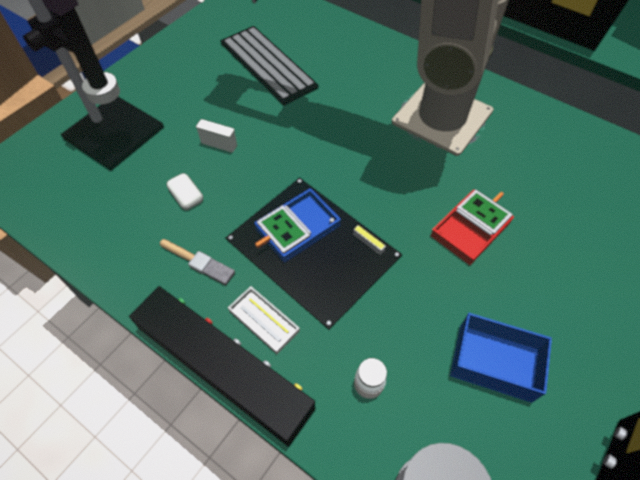

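The blue carrier on the black stage is at top (345,253) and scene (295,222). Its look-alike is red, at top (222,340), off the stage, so the one meant is the blue one on the pin. I'll fit the yaws and confirm in an enlarged crop.

```bash
cat >> h.py <<'E'
from scipy.optimize import minimize
def R2(a): a=np.radians(a); return np.array([[np.cos(a),-np.sin(a)],[np.sin(a),np.cos(a)]])
def tw(pose,pts): # pose x,y,yaw ; pts Nx3
    pts=np.array(pts,float); o=pts.copy(); o[:,:2]=pts[:,:2]@R2(pose[2]).T+np.array(pose[:2]); return o
def proj(p,P): return np.array([px(p,X) for X in P])
def poly(p,pose,pts): return proj(p,tw(pose,pts))
STAGE=[[-55,-165,8],[205,-165,8],[205,180,8],[-55,180,8]]
def box(x0,x1,y0,y1,z): return [[x0,y0,z],[x1,y0,z],[x1,y1,z],[x0,y1,z]]
def iou(mask,pl):
    m=np.zeros((1920,2560),np.uint8); cv2.fillPoly(m,[np.round(h*4).astype(np.int32) for h in pl][:1] if len(pl)==1 else [cv2.convexHull(np.round(np.vstack(pl)*4).astype(np.int32))],1)
    m=cv2.resize(m.astype(np.float32),(640,480),interpolation=cv2.INTER_AREA); return np.minimum(m,mask).sum()/np.maximum(m,mask).sum()
def fit(p,mask,x0,polys,free=(1,1,1)):
    f=lambda x:-iou(mask,[poly(p,x,q) for q in polys])
    r=minimize(f,x0,method="Nelder-Mead",options=dict(initial_simplex=[x0]+[list(np.array(x0)+np.eye(3)[i]*6) for i in range(3)],xatol=.1,fatol=1e-5)); return r.x,-r.fun
def hullmask(m):
    c=max(cv2.findContours(m.astype(np.uint8),0,1)[0],key=cv2.contourArea); o=np.zeros((480,640),np.uint8); cv2.fillPoly(o,[cv2.convexHull(c)],1); return o
E
python3 - <<'E'
from h import *
for n in("top","scene"):
    p=snapshot(n); c=p["color"]; 
    rs=regions_of("stage",p); rc=regions_of("carrier",p)
    for q,rr,x0,pl in(("stage",rs,[502.5,-41,-6],[STAGE,box(-55,205,-165,180,0)]),("carrier",rc,[502.5,-41,-106],[box(-15,105,-15,155,8),box(-15,105,-15,155,38)])):
        for r in rr[:3]:
            ys,xs=np.nonzero(r["mask"]); print(n,q,round(r["p"],2),xs.mean(),ys.mean(),r["mask"].sum())
            best=fit(p,hullmask(r["mask"]),x0,pl); print(best)
    if n=="top":
        a=cv2.resize(c[190:310,250:400,::-1],None,fx=5,fy=5,interpolation=cv2.INTER_CUBIC)
        def dr(P,col):
            P=(P-[250,190]+.5)*5; cv2.polylines(a,[P.astype(np.int32)],True,col,1)
        dr(poly(p,[502.5,-41,-6],STAGE),(0,255,255)); dr(poly(p,[502.5,-41,-106.7],box(-15,105,-15,155,38)),(255,0,255))
        cv2.imwrite("pics/crop.png",a)
E
```

```text
top stage 0.55 316.15710856228327 247.64097092558015 7498
(array([498.6, -41.4,  -7.4]), np.float64(0.9805769324302673))
top carrier 0.83 343.85139712108383 254.00719729043183 2362
(array([ 501. ,  -42. , -106.6]), np.float64(0.8983173966407776))
top carrier 0.8 221.58435114503817 339.4496183206107 2620
(array([ 502.5,  -41. , -106. ]), np.float64(0.0))
scene stage 0.56 295.97692529564466 225.30256706085953 3467
(array([ 486. ,  -76.8, -104.8]), np.float64(0.32915571331977844))
scene stage 0.55 319.5204204204204 259.7900900900901 9990
(array([503.3, -38.1,  -7.4]), np.float64(0.9898561239242554))
scene stage 0.37 501.3387576279143 358.0957596620247 6391
(array([502.5, -41. ,  -6. ]), np.float64(0.0))
scene carrier 0.92 471.33651551312647 226.25238663484487 3352
(array([ 502.5,  -41. , -106. ]), np.float64(0.0))
scene carrier 0.6 295.95867052023124 225.0557803468208 3460
(array([ 504.3,  -37.6, -106.4]), np.float64(0.9187684059143066))
```

View pics/crop.png

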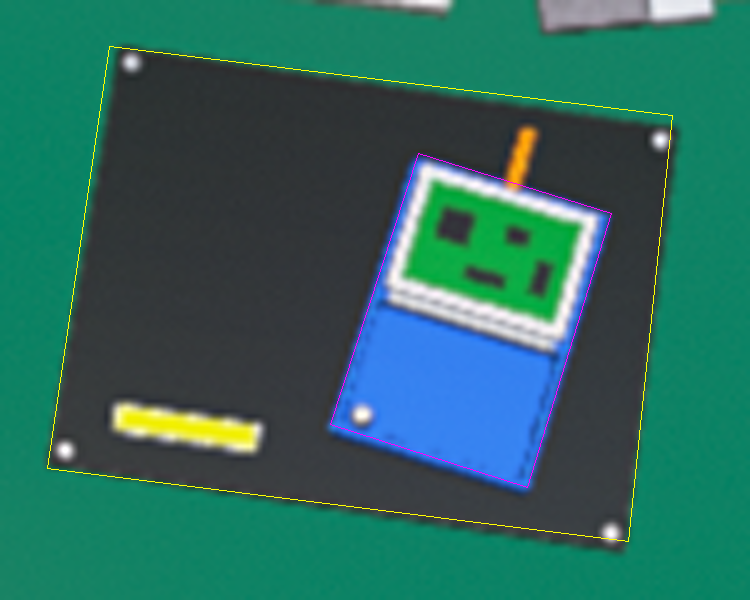

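The crop confirms it: the blue carrier has its pin at crop (362,414), its orange tab at (522,155) and the yellow-capped stop at (187,427). The stage is at yaw -7.4°, pin at about (502,-40.5), and the carrier at yaw -106.5°. It needs about 99° anticlockwise.

```bash
cat >> h.py <<'E'
PIN=np.array([502,-40.5]); SY=-7.4
def st(x,y): return PIN+R2(SY)@[x,y]
def rel(t): # world target xy -> tool frame shift, given measured
    s=sense(); p=np.array(s["tool_pos"]); a=np.radians(s["tcp_rot"][2]); d=np.array(t)-p[:2]
    return d[0]*np.cos(a)+d[1]*np.sin(a), d[0]*np.sin(a)-d[1]*np.cos(a), p[2], s["tcp_rot"]
E
python3 - <<'E'
from h import *
s=sense(); print(s)
t=PIN+R2(-106.5)@[140,140]; print(t,rel(t))
E
```

```text
{'time': 1.7, 'joint_pos': array([-77.2,   7.5,  85.3,   0. ,  87.3,  -4.9]), 'qd': array([-0. ,  0.1,  0. , -0.1, -0.1, -0. ]), 'joint_efforts': array([ -0. , -56.9, -50.1,  -0. ,   0. ,   0. ]), 'tool_pos': array([ 182.4, -571.6,  231.3]), 'tcp_rot': array([180. ,  -0. ,  17.7]), 'ft_force': array([-0.5, -0.2,  0.7]), 'wrist_torque': array([ 0.,  0., -0.]), 'grip_force': 0.0, 'finger_gap': 85.2340114920621}
[ 596.5 -214.5] (np.float64(503.0506482249841), np.float64(-214.38642315873187), np.float64(231.31027016829484), array([180. ,  -0. ,  17.7]))
```

Emit:
play_rows(
  increments=[
    [-1, [31, -13, 0], 0],
    [-1, [31, -13, 0], 0],
    [-1, [31, -13, 0], 0],
    [-1, [31, -13, 0], 0],
    [-1, [31, -13, 0], 0],
    [-1, [31, -13, 0], 0],
    [-1, [31, -13, 0], 0],
    [-1, [31, -13, 0], 0],
    [-1, [31, -13, 0], 0],
    [-1, [31, -13, 0], 0],
    [-1, [31, -13, 0], 0],
    [-1, [31, -13, 0], 0],
  ],
  force=20,
)

```text
time: 2.7
tool_pos: [490.5, -308.6, 231.5]
tcp_rot: [180.0, -0.0, 17.7]
ft_force: [0.4, -0.2, 0.7]
finger_gap: 0.2
grip_force: 0.0
```

Emit:
play_rows(
  increments=[
    [-1, [32, -14, 5], 0],
    [-1, [33, -15, 5], 0],
    [-1, [33, -15, 5], 0],
    [-1, [33, -14, 5], 0],
    [-1, [0, 0, 10], -0.122],
    [-1, [0, 0, 10], -0.122],
    [-1, [0, 0, 10], -0.122],
    [-1, [0, 0, 10], -0.122],
    [-1, [0, 0, 10], -0.122],
    [-1, [0, 0, 10], -0.122],
    [-1, [0, 0, 10], -0.122],
    [-1, [0, 0, 10], -0.12],
  ],
)

```text
time: 3.7
tool_pos: [596.5, -214.9, 130.8]
tcp_rot: [-180.0, 0.0, 73.8]
ft_force: [0.3, 0.3, -0.4]
finger_gap: 0.1
grip_force: 0.0
```

```bash
python3 - <<'E'
from h import *
t=PIN+R2(-106.5)@[140,140]; print(rel(t), sense()["tool_pos"],sense()["time"],sense()["finger_gap"])
th=np.radians(2); 
a=np.radians(73.5)
for r in ([116,140],):
  r=R2(-106.5)@r; d=R2(2.5)@r-r; print("per 2.5deg", d[0]*np.cos(a)+d[1]*np.sin(a), d[0]*np.sin(a)-d[1]*np.cos(a))
E
```

```text
(np.float64(0.32996095305924417), np.float64(-0.15378423957643733), np.float64(130.77776755658093), array([-180. ,    0. ,   73.8])) [ 596.5 -214.9  130.8] 3.7 0.1262680401350556
per 2.5deg 6.2171205276515265 4.926599955839065
```

Emit:
play_rows(
  increments=[
    [-1, [0, 0, 14], 0],
    [-1, [0, 0, 14], 0],
    [-1, [0, 0, 14], 0],
    [-1, [0, 0, 14], 0],
    [-1, [0, 0, 14], 0],
    [-1, [0, 0, 14], 0],
    [-1, [0, 0, 14], 0],
    [-1, [0, 0, 9], 0],
    [-1, [0, 0, 5], 0],
    [-1, [0, 0, 4], 0],
    [-1, [6, 0, 0], 0],
    [-1, [6, 0, 0], 0],
  ],
)

```text
time: 4.7
tool_pos: [600.4, -203.3, 15.8]
tcp_rot: [180.0, -0.0, 73.5]
ft_force: [0.2, 0.2, -0.5]
finger_gap: -0.1
grip_force: 0.0
```

Emit:
play_rows(
  increments=[
    [-1, [3, 0, 0], 0],
    [-1, [3, 0, 0], 0],
    [-1, [3, 0, 0], 0],
    [-1, [3, 0, 0], 0],
    [-1, [2, 1, 0], 0],
    [-1, [3, 2.5, 0], -0.022],
    [-1, [3.1, 2.5, 0], -0.022],
    [-1, [3.1, 2.5, 0], -0.022],
    [-1, [3.1, 2.5, 0], -0.022],
    [-1, [3.1, 2.5, 0], -0.022],
    [-1, [3.1, 2.5, 0], -0.022],
    [-1, [3.1, 2.5, 0], -0.022],
  ],
)

```text
time: 5.7
tool_pos: [627.1, -172.9, 15.4]
tcp_rot: [180.0, 0.0, 82.5]
ft_force: [-1.4, -2.6, 1.9]
finger_gap: 0.1
grip_force: 1.4
```

```bash
cat >> h.py <<'E'
def cpose(n="top"):
    p=snapshot(n); out=[]
    for r in regions_of("carrier",p)[:3]:
        ys,xs=np.nonzero(r["mask"])
        m=r["mask"]; col=p["color"][m].mean(0)
        if col[0]>110: continue
        best=max((fit(p,hullmask(m),[502,-40.5,y],[box(-15,105,-15,155,8),box(-15,105,-15,155,38)]) for y in (-100,-80,-60,-40,-20,-7)),key=lambda t:t[1]); out.append((round(r["p"],2),xs.mean().round(),ys.mean().round(),col)+best)
    for o in out: print(*o)
    return p
def where():
    s=sense(); q=R2(SY).T@(np.array(s["tool_pos"])[:2]-PIN); print("t",s["time"],"tool stage",q,s["tool_pos"],s["tcp_rot"],"F",s["ft_force"],"stageF",R2(SY).T@np.array(s["ft_force"])[:2])
E
python3 - <<'E'
from h import *
where(); cpose("top"); cpose("scene")
s=sense(); 
q=R2(s["tcp_rot"][2]-180).T@(np.array(s["tool_pos"])[:2]-PIN); print("in tool-aligned carrier frame",q)
E
```

```text
t 5.7 tool stage [ 141.1 -115.2] [ 627.1 -172.9   15.4] [180.    0.   82.5] F [-1.4 -2.6  1.9] stageF [-1.  -2.7]
0.8 335.0 243.0 [ 81.3 141.2 139.6] [497.  -38.2 -88.3] 0.3372891843318939
0.65 297.0 229.0 [ 63.3  92.1 108. ] [503.4 -37.9 -96.7] 0.9390861392021179
in tool-aligned carrier frame [114.1 141.3]
```

Emit:
play_rows(
  increments=[
    [-1, [6.2, 4.9, 0], -0.0436],
    [-1, [6.2, 4.9, 0], -0.0436],
    [-1, [6.2, 4.9, 0], -0.0436],
    [-1, [6.2, 4.9, 0], -0.0436],
    [-1, [6.2, 4.9, 0], -0.0436],
    [-1, [6.2, 4.9, 0], -0.0436],
    [-1, [6.2, 4.9, 0], -0.0436],
    [-1, [6.2, 4.9, 0], -0.0436],
    [-1, [6.2, 4.9, 0], -0.0436],
    [-1, [6.2, 4.9, 0], -0.0436],
    [-1, [6.2, 4.9, 0], -0.0436],
    [-1, [6.2, 4.9, 0], -0.0436],
  ],
)

```text
time: 6.9
tool_pos: [676.6, -93.6, 15.0]
tcp_rot: [-180.0, -0.0, 112.4]
ft_force: [-0.4, -2.9, 0.2]
finger_gap: -0.3
grip_force: 0.9
```

```bash
python3 - <<'E'
from h import *
where(); cpose("scene")
s=sense(); 
q=R2(s["tcp_rot"][2]-180).T@(np.array(s["tool_pos"])[:2]-PIN); print("in tool-aligned carrier frame",q)
E
```

```text
t 6.9 tool stage [180.  -30.2] [676.6 -93.6  15. ] [-180.    -0.   112.4] F [-0.4 -2.9  0.2] stageF [-0. -3.]
0.75 305.0 243.0 [ 64.   92.7 108.3] [504.9 -38.6 -67.4] 0.9274452328681946
in tool-aligned carrier frame [114.7 141.8]
```

Emit:
play_rows(
  increments=[
    [-1, [6.2, 4.9, 0], -0.0436],
    [-1, [6.2, 4.9, 0], -0.0436],
    [-1, [6.2, 4.9, 0], -0.0436],
    [-1, [6.2, 4.9, 0], -0.0436],
    [-1, [6.2, 4.9, 0], -0.0436],
    [-1, [6.2, 4.9, 0], -0.0436],
    [-1, [6.2, 4.9, 0], -0.0436],
    [-1, [6.2, 4.9, 0], -0.0436],
    [-1, [6.2, 4.9, 0], -0.0436],
    [-1, [6.2, 4.9, 0], -0.0436],
    [-1, [6.2, 4.9, 0], -0.0436],
    [-1, [6.2, 4.9, 0], -0.0436],
  ],
)

```text
time: 8.0
tool_pos: [680.4, -0.4, 15.2]
tcp_rot: [-180.0, 0.0, 142.3]
ft_force: [1.9, -1.3, -1.1]
finger_gap: -0.1
grip_force: 0.8
```

Emit:
play_rows(
  increments=[
    [-1, [6.2, 4.9, 0], -0.0436],
    [-1, [6.2, 4.9, 0], -0.0436],
    [-1, [6.2, 4.9, 0], -0.0436],
    [-1, [6.2, 4.9, 0], -0.0436],
    [-1, [6.2, 4.9, 0], -0.0436],
    [-1, [6.2, 4.9, 0], -0.0436],
    [-1, [6.2, 4.9, 0], -0.0436],
    [-1, [5, 4, 0], -0.035],
    [-1, [5, 4, 0], -0.035],
    [-1, [3.7, 3, 0], -0.026],
    [-1, [2.5, 2, 0], -0.0175],
    [-1, [0, 0, 0], 0],
  ],
)

```text
time: 9.0
tool_pos: [648.6, 68.9, 15.3]
tcp_rot: [180.0, -0.0, 166.3]
ft_force: [-0.5, -0.1, -0.2]
finger_gap: 0.1
grip_force: 0.0
```

```bash
python3 - <<'E'
from h import *
where(); cpose("scene");cpose("top")
s=sense(); 
q=R2(s["tcp_rot"][2]-180).T@(np.array(s["tool_pos"])[:2]-PIN); print("in tool-aligned carrier frame",q)
E
```

```text
t 9.0 tool stage [131.3 127.4] [648.6  68.9  15.3] [180.   -0.  166.3] F [-0.5 -0.1 -0.2] stageF [-0.5 -0.1]
0.88 340.0 254.0 [ 67.1  87.2 112.1] [451.9  83.6 -69.6] 0.25056302547454834
0.64 362.0 261.0 [ 93.8 107.1  86.1] [443.7  32.6 -32.1] 0.20181648433208466
0.85 310.0 249.0 [ 69.  129.4 190.5] [482.8 -24.9 -63.4] 0.4586026966571808
in tool-aligned carrier frame [116.7 140.7]
```

Emit:
play_rows(
  increments=[
    [-1, [2.5, 2, 0], -0.0175],
    [-1, [2.5, 2, 0], -0.0175],
    [-1, [2.5, 2, 0], -0.0175],
    [-1, [2.5, 2, 0], -0.0175],
    [-1, [2.5, 1, 0], -0.0175],
    [-1, [2.5, 1, 0], -0.0175],
    [-1, [1, 0, 0], 0],
    [-1, [0, 0, 0], 0],
  ],
)

```text
time: 9.87
tool_pos: [635.3, 81.9, 15.7]
tcp_rot: [180.0, 0.0, 172.3]
ft_force: [1.8, 0.4, 0.8]
finger_gap: -0.2
grip_force: 1.0
```

Emit:
play_rows(
  increments=[
    [-1, [1, 0, 0], -0.005],
    [-1, [1, 0, 0], 0],
    [-1, [0, 0, 0], 0],
  ],
)

```text
time: 10.12
tool_pos: [633.9, 81.9, 15.9]
tcp_rot: [180.0, 0.1, 172.6]
ft_force: [5.4, 3.4, 0.7]
finger_gap: -0.1
grip_force: 2.0
```

```bash
python3 - <<'E'
from h import *
where(); p=snapshot("scene"); c=p["color"]
a=cv2.resize(c[150:320,230:420,::-1],None,fx=4,fy=3.5*4/3.5,interpolation=cv2.INTER_CUBIC)[:600]
cv2.imwrite("pics/c2.png",a)
E
```

```text
t 10.1167 tool stage [115.  138.4] [633.9  81.9  15.9] [180.    0.1 172.6] F [5.4 3.4 0.7] stageF [5. 4.]
```

View pics/c2.png

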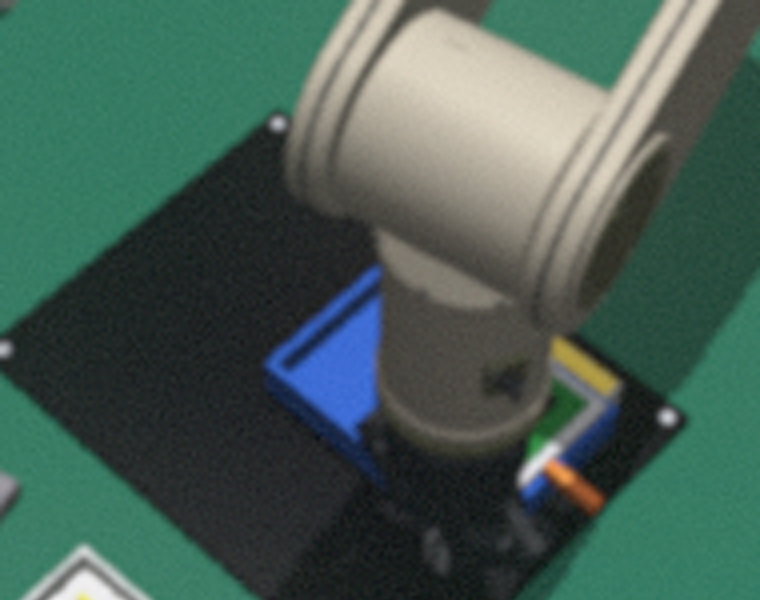

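The crop shows the carrier's long side at the yellow stop (585,375), the tab at (575,487), and the arm covering the middle. I'll press a little more to confirm contact, then back off and measure with a clear view.

Emit:
play_rows(
  increments=[
    [-1, [1, 0, 0], 0],
    [-1, [1, 0, 0], 0],
    [-1, [0, 0, 0], 0],
    [-1, [0, 0, 0], 0],
  ],
)

```text
time: 10.5
tool_pos: [632.3, 82.0, 16.0]
tcp_rot: [180.0, 0.1, 172.6]
ft_force: [6.2, 1.7, -0.1]
finger_gap: -0.0
grip_force: 2.8
```

Emit:
play_rows(
  increments=[
    [-1, [-3, 0, 0], 0],
    [-1, [-8, 0, 0], 0],
    [-1, [-15, 0, 0], 0],
    [-1, [0, 0, -15], 0],
    [-1, [0, 0, -30], 0.0],
    [-1, [0, 0, -40], 0.0],
    [-1, [-20, 0, -40], 0.12],
    [-1, [-20, 0, -40], 0.12],
    [-1, [-20, 0, -15], 0.12],
    [-1, [-20, 0, 0], 0.12],
    [-1, [-20, 0, 0], 0.12],
    [-1, [-20, 0, 0], 0.12],
  ],
)

```text
time: 11.5
tool_pos: [761.8, 30.0, 191.6]
tcp_rot: [180.0, 0.0, 131.0]
ft_force: [0.1, -0.0, -0.9]
finger_gap: 0.4
grip_force: 0.0
```

```bash
python3 - <<'E'
from h import *
where(); 
for n in("top","scene"):
    p=cpose(n)
    for q in("pin","stop","free_corner","tab","home_corner"):
        for d in pinpoint(q,p)[:2]: X=w(p,d["xyz"]); print(n,q,round(d["p"],2),X,R2(SY).T@(X[:2]-PIN))
    for r in regions_of("stage",p)[:2]:print("stage",fit(p,hullmask(r["mask"]),[502.,-40,-7],[STAGE,box(-55,205,-165,180,0)]))
    cv2.imwrite(f"pics/{n}3.png",cv2.resize(p["color"][150:330,220:430,::-1],None,fx=3.3,fy=3.3,interpolation=cv2.INTER_CUBIC))
E
```

```text
t 11.5 tool stage [248.6 103.3] [761.8  30.  191.6] [180.   0. 131.] F [ 0.1 -0.  -0.9] stageF [0.1 0. ]
0.62 324.0 255.0 [ 64.2 118.9 216.6] [497.3 -35.  -85.9] 0.22888709604740143
0.51 352.0 252.0 [54.4 57.3 59.2] [ 461.  -185.3   -1.8] 0.45395684242248535
top pin 0.81 [498.6 -41.3  11.9] [-3.2 -1.2]
top free_corner 0.6 [229.7 314.    2.6] [-315.7  316.5]
stage (array([499.3, -46.5,  -8.8]), np.float64(0.5447413325309753))
0.71 341.0 251.0 [ 57.7  83.3 108.8] [503.  -34.7  -7.5] 0.9228459000587463
scene pin 0.57 [503.  -40.5   9.1] [1.  0.1]
scene stop 0.92 [496.3  57.6  22.2] [-18.3  96.6]
scene free_corner 0.65 [627.1  98.2   7.6] [106.2 153.7]
scene free_corner 0.55 [229.9 315.2   0.7] [-315.6  317.7]
scene tab 0.7 [564.6 127.7  37.5] [ 40.4 174.9]
scene tab 0.59 [197.1 261.7  31.8] [-341.2  260.4]
stage (array([503.2, -33.3,  -8.7]), np.float64(0.29165002703666687))
```

View pics/top3.png

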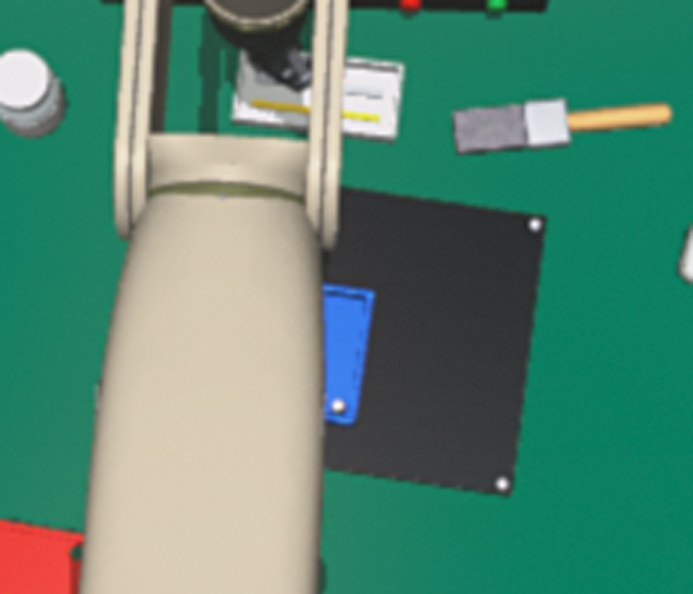

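The top view shows the arm over the carrier; its uncovered edge is parallel to the stage. The scene fit gives -7.5°, matching the stage. I'll press once more, harder, to be sure of the stop contact.

Emit:
play_rows(
  increments=[
    [-1, [0, 0, 0], -0.121],
    [-1, [0, 0, 0], -0.121],
    [-1, [0, 0, 0], -0.121],
    [-1, [0, 0, 0], -0.121],
    [-1, [0, 0, 0], -0.121],
    [-1, [0, 0, 0], -0.121],
    [-1, [0, 0, 0], 0],
  ],
)

```text
time: 12.88
tool_pos: [761.1, 30.2, 189.8]
tcp_rot: [180.0, -0.0, 173.3]
ft_force: [-0.4, -0.1, -0.2]
finger_gap: 0.2
grip_force: 0.0
```

```bash
python3 - <<'E'
from h import *
where(); print(rel(st(125,140)))
E
```

```text
t 12.8833 tool stage [247.9 103.4] [761.1  30.2 189.8] [180.   -0.  173.3] F [-0.4 -0.1 -0.2] stageF [-0.4 -0.1]
(np.float64(122.43578699986618), np.float64(37.965520821388345), np.float64(189.77303466914825), array([180. ,  -0. , 173.3]))
```

Emit:
play_rows(
  increments=[
    [-1, [20, 6, 0], 0.012],
    [-1, [20, 7, 10], 0],
    [-1, [20, 6, 15], 0],
    [-1, [20, 6, 20], 0],
    [-1, [20, 7, 20], 0],
    [-1, [20, 6, 20], 0],
    [-1, [0, 0, 25], 0],
    [-1, [0, 0, 25], 0],
    [-1, [0, 0, 20], 0],
    [-1, [0, 0, 13], 0],
    [-1, [0, 0, 6], 0],
    [-1, [0, 0, 0], 0],
  ],
)

```text
time: 13.88
tool_pos: [646.3, 83.7, 14.3]
tcp_rot: [-180.0, -0.1, 172.1]
ft_force: [-0.5, 0.4, 0.5]
finger_gap: 0.1
grip_force: 0.0
```

Emit:
play_rows(
  increments=[
    [-1, [3, 0, 0], 0],
    [-1, [3, 0, 0], 0],
    [-1, [2, 0, 0], 0],
    [-1, [2, 0, 0], 0],
    [-1, [1, 0, 0], 0],
    [-1, [0, 0, 0], 0],
    [-1, [0, 0, 0], 0],
  ],
)

```text
time: 14.47
tool_pos: [636.5, 85.3, 16.2]
tcp_rot: [180.0, 0.0, 172.2]
ft_force: [0.1, 0.1, 0.1]
finger_gap: 0.3
grip_force: 0.0
```

Emit:
play_rows(
  increments=[
    [-1, [1, 0, 0], 0],
    [-1, [1, 0, 0], 0],
    [-1, [0, 0, 0], 0],
    [-1, [0, 0, 0], 0],
  ],
)

```text
time: 14.8
tool_pos: [634.3, 85.6, 15.7]
tcp_rot: [-180.0, -0.0, 172.2]
ft_force: [-0.4, -1.0, 0.5]
finger_gap: 0.2
grip_force: 0.0
```

```bash
python3 - <<'E'
from h import *
where()
E
```

```text
t 14.8 tool stage [114.9 142. ] [634.3  85.6  15.7] [-180.    -0.   172.2] F [-0.4 -1.   0.5] stageF [-0.3 -1. ]
```

Emit:
play_rows(
  increments=[
    [-1, [1, 0, 0], 0],
    [-1, [1, 0, 0], 0],
    [-1, [0, 0, 0], 0],
  ],
)

```text
time: 15.05
tool_pos: [632.8, 85.8, 15.9]
tcp_rot: [180.0, 0.1, 172.2]
ft_force: [3.4, 0.3, -1.8]
finger_gap: 0.3
grip_force: 1.3
```

Emit:
play_rows(
  increments=[
    [-1, [1, 0, 0], 0],
    [-1, [1, 0, 0], 0],
    [-1, [0, 0, 0], 0],
  ],
)

```text
time: 15.3
tool_pos: [632.7, 85.8, 16.8]
tcp_rot: [180.0, 0.3, 172.2]
ft_force: [8.9, -1.7, -3.8]
finger_gap: 0.1
grip_force: 4.6
```

Emit:
play_rows(
  increments=[
    [-1, [1, 0, 0], 0],
    [-1, [0, 0, 0], 0],
    [-1, [0, 0, 0], 0],
  ],
)

```text
time: 15.55
tool_pos: [632.7, 85.8, 17.3]
tcp_rot: [180.0, 0.4, 172.2]
ft_force: [12.5, -0.9, -3.4]
finger_gap: 0.0
grip_force: 6.1
```

```bash
python3 - <<'E'
from h import *
where()
E
```

```text
t 15.55 tool stage [113.4 142. ] [632.7  85.8  17.3] [180.    0.4 172.2] F [12.5 -0.9 -3.4] stageF [12.5  0.7]
```

The contact is rigid: force rises 3→12.5 N with no motion, so the carrier is on the stop. I'll back off and go over the tab.

Emit:
play_rows(
  increments=[
    [-1, [-4, 0, 0], 0],
    [-1, [-8, 0, 0], 0],
    [-1, [-12, 0, 0], 0],
    [-1, [0, 0, -15], 0],
    [-1, [0, 0, -25], 0],
    [-1, [0, 0, -35], 0.12],
    [-1, [0, 0, -35], 0.12],
    [-1, [0, 0, -20], 0.12],
    [-1, [0, 0, 0], 0.12],
    [-1, [0, 0, 0], 0.12],
    [-1, [0, 0, 0], 0.12],
    [-1, [0, 0, 0], 0.12],
  ],
)

```text
time: 16.55
tool_pos: [653.0, 83.1, 147.1]
tcp_rot: [180.0, 0.0, 123.8]
ft_force: [0.4, 0.2, 0.3]
finger_gap: 0.0
grip_force: 0.0
```

Emit:
play_rows(
  increments=[
    [-0.3, [0, 0, 0], 0.12],
    [-0.3, [0, 0, 0], 0.12],
    [-0.3, [0, 0, 0], 0.12],
    [-0.3, [0, 0, 0], 0.12],
    [-0.3, [0, 0, 0], 0.12],
    [-0.3, [0, 0, 0], 0.12],
    [-0.3, [0, 0, 0], 0],
  ],
)

```text
time: 17.13
tool_pos: [653.0, 83.1, 146.7]
tcp_rot: [-180.0, -0.0, 82.5]
ft_force: [0.4, -0.7, -0.8]
finger_gap: 30.3
grip_force: 0.0
```

```bash
python3 - <<'E'
from h import *
where(); print(rel(st(44.3,177)), sense()["finger_gap"])
E
```

```text
t 17.1333 tool stage [133.8 142. ] [653.   83.1 146.7] [-180.    -0.    82.5] F [ 0.4 -0.7 -0.8] stageF [ 0.5 -0.6]
(np.float64(34.878280999409235), np.float64(-89.58423552751628), np.float64(146.7195624505782), array([-180. ,   -0. ,   82.5])) 30.275527790335552
```

Emit:
play_rows(
  increments=[
    [-0.3, [9, -22, 0], 0],
    [-0.3, [9, -23, 0], 0],
    [-0.3, [9, -23, 0], 0],
    [-0.3, [8, -21.6, 0], 0],
    [-0.3, [0, 0, 20], 0],
    [-0.3, [0, 0, 25], 0],
    [-0.3, [0, 0, 25], 0],
    [-0.3, [0, 0, 20], 0],
    [-0.3, [0, 0, 15], 0],
    [-0.3, [0, 0, 10], 0],
    [-0.3, [0, 0, 8], 0],
    [-0.3, [0, 0, 0], 0],
  ],
)

```text
time: 18.13
tool_pos: [567.7, 128.8, 21.6]
tcp_rot: [-179.9, 0.0, 82.9]
ft_force: [-1.0, 0.3, -0.9]
finger_gap: 29.9
grip_force: 0.0
```

```bash
python3 - <<'E'
from h import *
where(); print(rel(st(44.3,177)), sense()["finger_gap"])
p=snapshot("scene"); 
d=pinpoint("tab",p)
for x in d[:2]:
    X=w(p,x["xyz"]); print(x["p"],X,R2(SY).T@(X[:2]-PIN))
a=cv2.resize(p["color"][190:310,300:450,::-1],None,fx=5,fy=5,interpolation=cv2.INTER_CUBIC)
for P,c in ((np.r_[st(44.5,177),42],(255,0,255)),(np.r_[st(44.5,189),42],(255,255,0))):
    u=(px(p,P)-[300,190]+.5)*5; cv2.circle(a,tuple(u.astype(int)),4,c,1)
cv2.imwrite("pics/g.png",a)
E
```

```text
t 18.1333 tool stage [ 43.3 176.3] [567.7 128.8  21.6] [-179.9    0.    82.9] F [-1.   0.3 -0.9] stageF [-1.   0.1]
(np.float64(0.6802848030592459), np.float64(0.9564267410590968), np.float64(21.562301518660966), array([-179.9,    0. ,   82.9])) 29.932799668321113
0.92 [567.6 130.   39.6] [ 43.1 177.5]
0.63 [203.  258.5  34.6] [-335.  258.]
```

View pics/g.png

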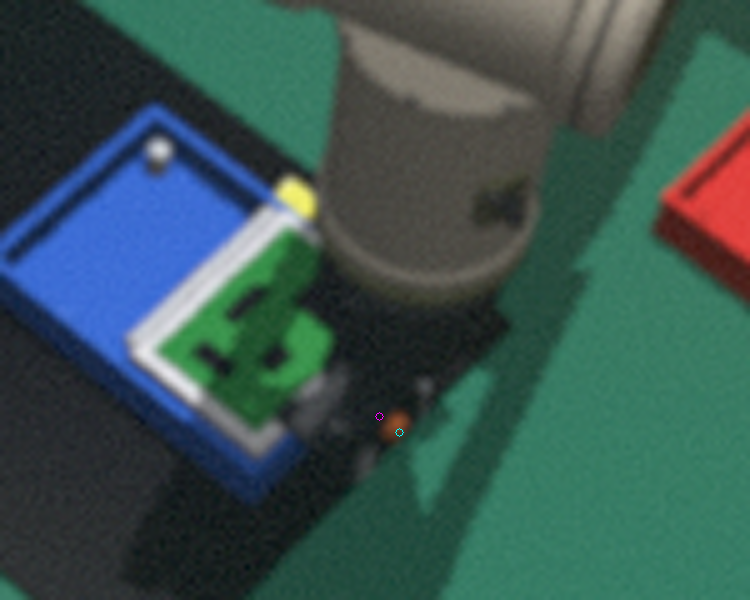

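The crop shows the orange tab end at (396,423), centred between the fingertips at (365,455) and (425,385). The carrier sits along the yellow stop. I'll close gently.

Emit:
play_rows(
  increments=[
    [-0.5, [0, 0, -1], 0],
    [-0.65, [0, 0, -1], 0],
    [-0.7, [0, 0, 0], 0],
    [-0.75, [0, 0, 0], 0],
    [-0.8, [0, 0, 0], 0],
    [-0.9, [0, 0, 0], 0],
    [-1, [0, 0, 0], 0],
    [-1, [0, 0, 0], 0],
    [-1, [0, 0, 0], 0],
  ],
  force=20,
)

```text
time: 18.98
tool_pos: [568.6, 129.0, 25.1]
tcp_rot: [-180.0, -0.0, 82.8]
ft_force: [-3.7, 0.4, 5.4]
finger_gap: 7.5
grip_force: 22.3
```

```bash
python3 - <<'E'
from h import *
where(); s=sense(); print(s["finger_gap"],s["grip_force"])
# arc rows, hinge y=70-> stage, r=106.5
r=106.5
for a in range(0,180,5):
    b=np.radians([a,a+5]); d=r*(np.cos(b[1])-np.cos(b[0])), -r*(np.sin(b[1])-np.sin(b[0])); print(a,"x %.1f z %.1f"%d,end=" | ")
E
```

```text
t 18.9833 tool stage [ 44.2 176.7] [568.6 129.   25.1] [-180.    -0.    82.8] F [-3.7  0.4  5.4] stageF [-3.7 -0.1]
7.491983643376516 22.3235285282135
0 x -0.4 z -9.3 | 5 x -1.2 z -9.2 | 10 x -2.0 z -9.1 | 15 x -2.8 z -8.9 | 20 x -3.6 z -8.6 | 25 x -4.3 z -8.2 | 30 x -5.0 z -7.8 | 35 x -5.7 z -7.4 | 40 x -6.3 z -6.8 | 45 x -6.8 z -6.3 | 50 x -7.4 z -5.7 | 55 x -7.8 z -5.0 | 60 x -8.2 z -4.3 | 65 x -8.6 z -3.6 | 70 x -8.9 z -2.8 | 75 x -9.1 z -2.0 | 80 x -9.2 z -1.2 | 85 x -9.3 z -0.4 | 90 x -9.3 z 0.4 | 95 x -9.2 z 1.2 | 100 x -9.1 z 2.0 | 105 x -8.9 z 2.8 | 110 x -8.6 z 3.6 | 115 x -8.2 z 4.3 | 120 x -7.8 z 5.0 | 125 x -7.4 z 5.7 | 130 x -6.8 z 6.3 | 135 x -6.3 z 6.8 | 140 x -5.7 z 7.4 | 145 x -5.0 z 7.8 | 150 x -4.3 z 8.2 | 155 x -3.6 z 8.6 | 160 x -2.8 z 8.9 | 165 x -2.0 z 9.1 | 170 x -1.2 z 9.2 | 175 x -0.4 z 9.3 |
```

Emit:
play_rows(
  increments=[
    [-1, [0, -1, 0], 0],
    [-1, [0, 0, 0], 0],
    [-1, [-0.1, 0, -4.65], 0],
    [-1, [-0.3, 0, -4.64], 0],
    [-1, [-0.5, 0, -4.6], 0],
    [-1, [-0.7, 0, -4.6], 0],
    [-1, [-0.9, 0, -4.55], 0],
    [-1, [-1.1, 0, -4.5], 0],
    [-1, [-1.3, 0, -4.45], 0],
    [-1, [-1.5, 0, -4.4], 0],
    [-1, [-1.7, 0, -4.35], 0],
    [-1, [-1.9, 0, -4.25], 0],
  ],
)

```text
time: 19.98
tool_pos: [566.3, 118.9, 70.2]
tcp_rot: [-180.0, -0.0, 82.8]
ft_force: [-1.3, -0.1, -3.3]
finger_gap: 7.4
grip_force: 19.7
```

```bash
python3 - <<'E'
from h import *
where(); s=sense(); print(s["finger_gap"],s["grip_force"])
p=snapshot("scene")
for n in("pin","tab","frame","carrier"):
  for x in pinpoint(n,p)[:1]:
    X=w(p,x["xyz"]); print(n,x["p"],X,R2(SY).T@(X[:2]-PIN))
cpose("scene")
E
```

```text
t 19.9833 tool stage [ 43.2 166.4] [566.3 118.9  70.2] [-180.    -0.    82.8] F [-1.3 -0.1 -3.3] stageF [-1.3 -0.3]
7.360768090339201 19.73466843366623
pin 0.78 [501.7 -39.7   3.5] [-0.4  0.8]
tab 0.92 [563.8 122.2  83.2] [ 40.3 169.3]Traceback (most recent call last):
  File "<stdin>", line 5, in <module>
ValueError: it knows: blue_bin, brush, carrier, free_corner, home_corner, jar, pin, stage, stop, tab, thermometer, tweezer_tray, white_case
```

Emit:
play_rows(
  increments=[
    [-1, [-2.1, 0, -4.15], 0],
    [-1, [-2.25, 0, -4.1], 0],
    [-1, [-2.4, 0, -3.95], 0],
    [-1, [-2.6, 0, -3.85], 0],
    [-1, [-2.75, 0, -3.75], 0],
    [-1, [-2.9, 0, -3.6], 0],
    [-1, [-3.05, 0, -3.5], 0],
    [-1, [-3.2, 0, -3.35], 0],
    [-1, [-3.35, 0, -3.2], 0],
    [-1, [-3.5, 0, -3.1], 0],
    [-1, [-3.6, 0, -2.9], 0],
    [-1, [-3.75, 0, -2.75], 0],
  ],
)

```text
time: 21.13
tool_pos: [562.0, 83.7, 112.3]
tcp_rot: [-180.0, -0.0, 82.8]
ft_force: [-1.4, 1.8, -2.6]
finger_gap: 7.3
grip_force: 19.9
```

```bash
python3 - <<'E'
from h import *
where(); s=sense(); print(s["finger_gap"],s["grip_force"])
cpose("scene")
E
```

```text
t 21.1333 tool stage [ 43.5 130.8] [562.   83.7 112.3] [-180.    -0.    82.8] F [-1.4  1.8 -2.6] stageF [-1.6  1.6]
7.323203666684679 19.876829981803894
0.56 338.0 252.0 [ 43.7  69.6 120.3] [504.3 -39.3  -7.2] 0.9748231768608093
0.23 302.0 252.0 [33.8 41.  41.3] [606.5 -23.1  -8.2] 0.30477938055992126
```

Emit:
play_rows(
  increments=[
    [-1, [-3.85, 0, -2.6], 0],
    [-1, [-3.95, 0, -2.4], 0],
    [-1, [-4.05, 0, -2.2], 0],
    [-1, [-4.15, 0, -2.1], 0],
    [-1, [-4.25, 0, -1.9], 0],
    [-1, [-4.35, 0, -1.7], 0],
    [-1, [-4.4, 0, -1.5], 0],
    [-1, [-4.45, 0, -1.3], 0],
    [-1, [-4.5, 0, -1.1], 0],
    [-1, [-4.6, 0, -0.9], 0],
    [-1, [-4.6, 0, -0.6], 0],
    [-1, [-4.6, 0, -0.4], 0],
  ],
)

```text
time: 22.23
tool_pos: [555.6, 32.2, 131.2]
tcp_rot: [180.0, -0.0, 82.8]
ft_force: [-2.7, 3.6, 4.4]
finger_gap: 7.5
grip_force: 21.5
```

```bash
python3 - <<'E'
from h import *
where(); s=sense(); print(s["finger_gap"],s["grip_force"])
cpose("scene")
E
```

```text
t 22.2333 tool stage [43.8 79. ] [555.6  32.2 131.2] [180.   -0.   82.8] F [-2.7  3.6  4.4] stageF [-3.1  3.2]
7.450907412577284 21.470802426338196
0.78 340.0 252.0 [ 45.8  64.3 104.5] [503.7 -39.   -7.6] 0.8669231534004211
```

Emit:
play_rows(
  increments=[
    [-1, [-4.65, -0.6, -0.3], 0],
    [-1, [-4.65, 0, -0.1], 0],
    [-1, [-4.65, 0, 0.1], 0],
    [-1, [-4.65, 0, 0.3], 0],
    [-1, [-4.6, 0, 0.5], 0],
    [-1, [-4.6, -0.1, 0.7], 0],
    [-1, [-4.6, 0, 0.9], 0],
    [-1, [-4.5, 0, 1.1], 0],
    [-1, [-4.45, 0, 1.3], 0],
    [-1, [-4.4, -0.1, 1.5], 0],
    [-1, [-4.35, 0, 1.7], 0],
    [-1, [-4.25, 0, 1.9], 0],
  ],
)

```text
time: 23.33
tool_pos: [548.4, -22.2, 121.4]
tcp_rot: [179.9, 0.0, 82.8]
ft_force: [1.4, 0.3, 5.5]
finger_gap: 7.5
grip_force: 24.1
```

```bash
python3 - <<'E'
from h import *
where(); s=sense(); print(s["finger_gap"],s["grip_force"])
cpose("scene")
E
```

```text
t 23.3333 tool stage [43.7 24.1] [548.4 -22.2 121.4] [179.9   0.   82.8] F [1.4 0.3 5.5] stageF [1.4 0.5]
7.498712212002528 24.07503068447113
0.72 340.0 249.0 [66.7 74.1 95.8] [502.  -40.3  -7. ] 0.870713472366333
```

Emit:
play_rows(
  increments=[
    [-1, [-4.3, 0, 1.8], 0],
    [-1, [-4.2, 0, 2.0], 0],
    [-1, [-3.95, 0, 2.4], 0],
    [-1, [-3.85, 0, 2.6], 0],
    [-1, [-3.75, 0, 2.75], 0],
    [-1, [-3.6, 0, 2.9], 0],
    [-1, [-3.5, 0, 3.1], 0],
    [-1, [-3.35, 0, 3.2], 0],
    [-1, [-3.2, 0, 3.35], 0],
    [-1, [-3.05, 0, 3.5], 0],
    [-1, [-2.9, 0, 3.6], 0],
    [-1, [-2.75, 0, 3.75], 0],
  ],
)

```text
time: 24.43
tool_pos: [542.9, -64.9, 86.3]
tcp_rot: [180.0, 0.1, 82.8]
ft_force: [2.1, -4.9, 6.6]
finger_gap: 7.5
grip_force: 26.4
```

```bash
python3 - <<'E'
from h import *
where(); s=sense(); print(s["finger_gap"],s["grip_force"])
cpose("scene")
E
```

```text
t 24.4333 tool stage [ 43.7 -19. ] [542.9 -64.9  86.3] [180.    0.1  82.8] F [ 2.1 -4.9  6.6] stageF [ 2.7 -4.6]
7.53843666779491 26.362676918506622
0.56 339.0 248.0 [ 91.6  92.5 105.8] [501.7 -40.9  -8. ] 0.8624305129051208
```

Emit:
play_rows(
  increments=[
    [-1, [-1, 0, -0.6], 0],
    [-1, [-2.6, 0, 3.85], 0],
    [-1, [-2.4, 0, 3.95], 0],
    [-1, [-2.25, 0, 4.1], 0],
    [-1, [-2.1, 0, 4.15], 0],
    [-1, [-1.9, 0, 4.25], 0],
    [-1, [-1.7, 0, 4.35], 0],
    [-1, [-1.5, 0, 4.4], 0],
    [-1, [-1.3, 0, 4.45], 0],
    [-1, [-1.1, 0, 4.5], 0],
    [-1, [-0.9, 0, 4.5], 0],
    [-1, [0, 0, 0], 0],
  ],
)

```text
time: 25.53
tool_pos: [539.5, -82.8, 42.8]
tcp_rot: [-179.9, 0.0, 82.8]
ft_force: [-0.5, -4.5, 3.3]
finger_gap: 7.6
grip_force: 28.9
```

```bash
python3 - <<'E'
from h import *
where(); s=sense(); print(s["finger_gap"],s["grip_force"])
cpose("scene")
E
```

```text
t 25.5333 tool stage [ 42.7 -37.1] [539.5 -82.8  42.8] [-179.9    0.    82.8] F [-0.5 -4.5  3.3] stageF [ 0.1 -4.6]
7.587983995625906 28.89356106519699
0.88 339.0 249.0 [104.5 105.9 114.5] [501.8 -39.7  -8.6] 0.8960868716239929
```

Emit:
play_rows(
  increments=[
    [-1, [-1.3, 0, 2], 0],
    [-1, [-0.4, 0, 2.5], 0],
    [-1, [-0.3, 0, 2.5], 0],
    [-1, [-0.2, 0, 2.5], 0],
    [-1, [-0.1, 0, 2.5], 0],
    [-1, [0, 0, 2], 0],
    [-1, [0, 0, 1], 0],
    [-1, [0, 0, 0], 0],
  ],
)

```text
time: 26.3
tool_pos: [540.1, -84.5, 29.0]
tcp_rot: [-180.0, 0.0, 82.8]
ft_force: [-1.1, -4.5, 2.5]
finger_gap: 7.7
grip_force: 29.6
```

Emit:
play_rows(
  increments=[
    [-1, [0, 0, 1], 0],
    [-1, [0, 0, 1], 0],
    [-1, [0, 0, 0], 0],
  ],
)

```text
time: 26.55
tool_pos: [540.3, -84.3, 27.3]
tcp_rot: [180.0, 0.0, 82.8]
ft_force: [-0.6, -4.6, 1.8]
finger_gap: 7.8
grip_force: 29.7
```

```bash
python3 - <<'E'
from h import *
where(); s=sense(); print(s["finger_gap"],s["grip_force"])
cpose("scene")
E
```

```text
t 26.55 tool stage [ 43.6 -38.5] [540.3 -84.3  27.3] [180.    0.   82.8] F [-0.6 -4.6  1.8] stageF [ 0.1 -4.7]
7.765789077871801 29.679420590400696
0.73 501.0 358.0 [ 41.8  76.7 141.8] [ 502.   -40.5 -100. ] 0.0
0.63 339.0 250.0 [103.9 106.3 115.1] [502.8 -38.6  -7.8] 0.9241229891777039
```

Emit:
play_rows(
  increments=[
    [-1, [0, 0, 1], 0],
    [-1, [0, 0, 0.7], 0],
    [-1, [0, 0, 0], 0],
  ],
)

```text
time: 26.9
tool_pos: [540.3, -84.4, 25.6]
tcp_rot: [180.0, 0.0, 82.8]
ft_force: [0.5, -5.1, 2.9]
finger_gap: 7.3
grip_force: 29.8
```

Emit:
play_rows(
  increments=[
    [-1, [0, 0, 0.7], 0],
    [-1, [0, 0, 0.7], 0],
    [-1, [0, 0, 0], 0],
  ],
)

```text
time: 27.15
tool_pos: [540.3, -84.3, 24.2]
tcp_rot: [180.0, 0.0, 82.8]
ft_force: [-0.4, -5.6, 2.5]
finger_gap: 7.6
grip_force: 29.9
```

Emit:
play_rows(
  increments=[
    [-1, [0, 0, 0.7], 0],
    [-1, [0, 0, 0.7], 0],
    [-1, [0, 0, 0], 0],
  ],
)

```text
time: 27.4
tool_pos: [540.3, -84.3, 22.8]
tcp_rot: [180.0, 0.0, 82.8]
ft_force: [-0.0, -4.5, 2.2]
finger_gap: 7.6
grip_force: 29.9
```

Emit:
play_rows(
  increments=[
    [-1, [0, 0, 1], 0],
    [-1, [0, 0, 1], 0],
    [-1, [0, 0, 0], 0],
  ],
)

```text
time: 27.65
tool_pos: [540.3, -84.2, 20.7]
tcp_rot: [180.0, -0.0, 82.8]
ft_force: [0.9, -5.9, 1.3]
finger_gap: 7.3
grip_force: 30.1
```

Emit:
play_rows(
  increments=[
    [-1, [0, 0, 1], 0],
    [-1, [0, 0, 0.7], 0],
    [-1, [0, 0, 0], 0],
  ],
)

```text
time: 27.9
tool_pos: [540.2, -84.1, 19.0]
tcp_rot: [180.0, -0.0, 82.8]
ft_force: [1.1, -3.8, 1.2]
finger_gap: 7.7
grip_force: 30.1
```

```bash
python3 - <<'E'
from h import *
where()
p=snapshot("scene"); P=pinpoint("tab",p)
for x in P[:2]:
    X=w(p,x["xyz"]); print(x["p"],X,R2(SY).T@(X[:2]-PIN))
a=cv2.resize(p["color"][170:310,270:440,::-1],None,fx=4,fy=4,interpolation=cv2.INTER_CUBIC)
cv2.imwrite("pics/f.png",a)
E
```

```text
t 27.9 tool stage [ 43.5 -38.4] [540.2 -84.1  19. ] [180.   -0.   82.8] F [ 1.1 -3.8  1.2] stageF [ 1.6 -3.7]
0.83 [536.7 -79.2  45.1] [ 39.4 -34. ]
0.66 [199.1 259.9  34.2] [-339.1  258.9]
```

View pics/f.png

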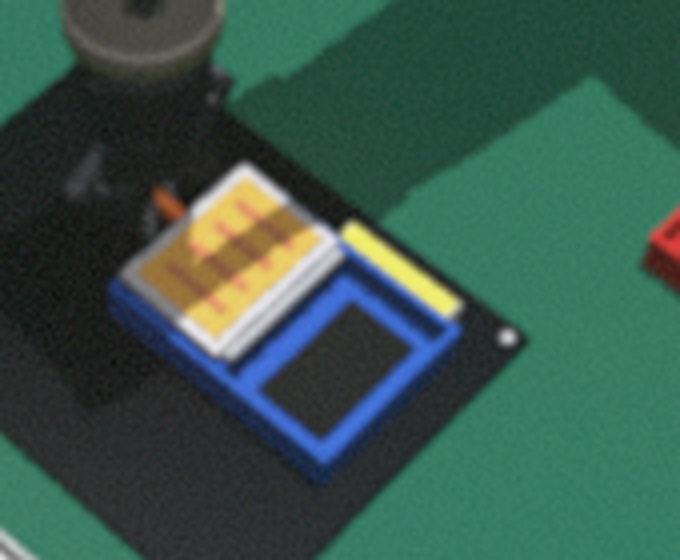

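The crop shows the frame gold face up on the pin half, the tab at (168,203) still between the fingers, and the carrier along the yellow stop (400,270). I'll release, rise and look again.

Emit:
play_rows(
  increments=[
    [-0.7, [0, 0, 0], 0],
    [-0.5, [0, 0, 0], 0],
    [-0.3, [0, 0, 0], 0],
    [-0.3, [0, 0, 0], 0],
    [-0.3, [0, 0, -10], 0],
    [-0.3, [0, 0, -20], 0],
    [-0.3, [0, 0, -30], 0],
    [-0.3, [0, 0, -30], 0],
    [-1, [-30, 0, -30], 0],
    [-1, [-30, 0, 0], 0],
    [-1, [-30, 0, 0], 0],
    [-1, [-30, 0, 0], 0],
  ],
)

```text
time: 29.0
tool_pos: [525.7, -204.0, 140.6]
tcp_rot: [179.9, 0.0, 82.9]
ft_force: [0.2, 0.2, 0.1]
finger_gap: -0.1
grip_force: 0.0
```

```bash
python3 - <<'E'
from h import *
where()
for n in("scene","top"):
    p=cpose(n); P=pinpoint("tab",p)
    for x in P[:2]:
        X=w(p,x["xyz"]); print(x["p"],X,R2(SY).T@(X[:2]-PIN))
    f=3.4
    a=cv2.resize(p["color"][180:310,240:420,::-1],None,fx=f,fy=f,interpolation=cv2.INTER_CUBIC)
    for yw,c in((-7.4,(255,0,255)),):
        u=(poly(p,[502,-40.5,yw],box(-15.5,104.5,-15,155,38))-[240,180]+.5)*f; cv2.polylines(a,[u.astype(np.int32)],True,c,1)
    # leaf when flat: top z 8+34+4
    u=(poly(p,[502,-40.5,-7.4],box(-9.5,98.5,-11,66,46))-[240,180]+.5)*f; cv2.polylines(a,[u.astype(np.int32)],True,(255,255,0),1)
    cv2.imwrite(f"pics/r_{n}.png",a)
E
```

```text
t 29.0 tool stage [  44.5 -159.1] [ 525.7 -204.   140.6] [179.9   0.   82.9] F [0.2 0.2 0.1] stageF [0.1 0.3]
0.78 [538.9 -80.9  42.4] [ 41.8 -35.3]
0.76 [202.1 259.3  33.2] [-336.1  258.7]
0.51 324.0 246.0 [57.7 59.7 56.9] [496.6 -38.6   6.1] 0.3011991083621979
0.88 [540.3 -78.3  47.3] [ 42.9 -32.5]
0.59 [198.7 257.8  34.7] [-339.2  256.8]
```

View pics/r_scene.png

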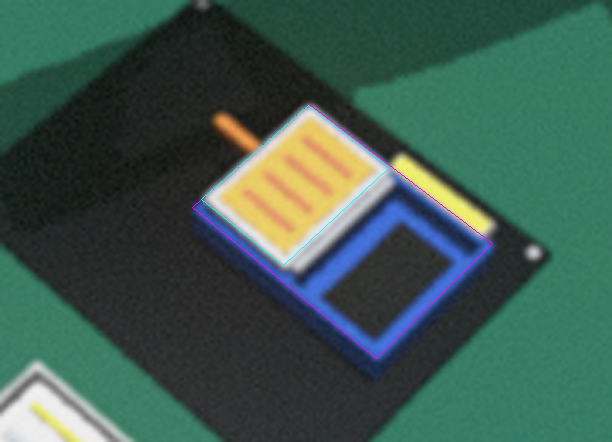

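The crop shows the gold-face-up leaf matching the modelled flat outline (cyan) and the carrier matching home (magenta) along the yellow stop. I'll press the tab gently to verify it is flat, then re-seat the carrier against the stop.

Emit:
play_rows(
  increments=[
    [-1, [25, 0, 0], 0],
    [-1, [25, 0, 10], 0],
    [-1, [25, 0, 10], 0],
    [-1, [25, 0, 10], 0],
    [-1, [23, 0, 10], 0],
    [-1, [0, 0, 15], 0],
    [-1, [0, 0, 15], 0],
    [-1, [0, 0, 10], 0],
    [-1, [0, 0, 4], 0],
    [-1, [0, 0, 2], 0],
    [-1, [0, 0, 0], 0],
  ],
)

```text
time: 30.22
tool_pos: [540.5, -80.6, 52.5]
tcp_rot: [-180.0, -0.0, 82.8]
ft_force: [-0.1, -0.8, 0.1]
finger_gap: 0.1
grip_force: 0.0
```

Emit:
play_rows(
  increments=[
    [-1, [0, 0, 2], 0],
    [-1, [0, 0, 2], 0],
    [-1, [0, 0, 1], 0],
    [-1, [0, 0, 0], 0],
  ],
)

```text
time: 30.55
tool_pos: [541.0, -81.0, 48.1]
tcp_rot: [179.9, 0.0, 82.8]
ft_force: [0.7, -1.0, 1.1]
finger_gap: -0.4
grip_force: 0.3
```

Emit:
play_rows(
  increments=[
    [-1, [0, 0, 1], 0],
    [-1, [0, 0, 1], 0],
    [-1, [0, 0, 0], 0],
  ],
)

```text
time: 30.8
tool_pos: [541.3, -81.1, 47.5]
tcp_rot: [179.9, 0.0, 82.8]
ft_force: [-5.5, -0.3, 15.0]
finger_gap: 0.2
grip_force: 7.4
```

Emit:
play_rows(
  increments=[
    [-1, [0, 0, -10], 0],
    [-1, [0, 0, -25], 0],
    [-1, [0, 0, -35], 0],
    [-1, [20, 10, -20], 0],
    [-1, [20, 12, 0], 0],
    [-1, [20, 12, 0], 0],
    [-1, [20, 12, 0], 0],
    [-1, [20, 12, 0], 0],
    [-1, [25, 12, 0], 0],
    [-1, [25, 12, 0], 0],
    [-1, [26, 12, 0], 0],
    [-1, [0, 0, 0], 0],
  ],
)

```text
time: 31.8
tool_pos: [657.3, 86.6, 135.6]
tcp_rot: [179.9, -0.1, 83.0]
ft_force: [1.1, 1.0, 0.4]
finger_gap: -0.2
grip_force: 0.0
```

```bash
python3 - <<'E'
from h import *
where(); print(rel(st(135,140)))
E
```

```text
t 31.8 tool stage [137.6 146.1] [657.3  86.6 135.6] [179.9  -0.1  83. ] F [1.1 1.  0.4] stageF [0.9 1.1]
(np.float64(-6.072054729695123), np.float64(-2.690336091903095), np.float64(135.6080954129535), array([179.9,  -0.1,  83. ]))
```

Emit:
play_rows(
  increments=[
    [-1, [-6, 0, 15], 0],
    [-1, [0, 0, 25], 0],
    [-1, [0, 0, 30], 0],
    [-1, [0, 0, 25], 0],
    [-1, [0, 0, 15], 0],
    [-1, [0, 0, 7], 0],
    [-1, [0, 0, 3], 0],
    [-1, [0, -4, 0], 0],
    [-1, [0, -4, 0], 0],
    [-1, [0, -3, 0], 0],
    [-1, [0, -2, 0], 0],
    [-1, [0, 0, 0], 0],
  ],
)

```text
time: 32.8
tool_pos: [642.3, 78.1, 16.7]
tcp_rot: [179.9, -0.0, 82.9]
ft_force: [-0.8, -0.1, 0.0]
finger_gap: -0.2
grip_force: 0.0
```

Emit:
play_rows(
  increments=[
    [-1, [0, -2, 0], 0],
    [-1, [0, -2, 0], 0],
    [-1, [0, 0, 0], 0],
  ],
)

```text
time: 33.05
tool_pos: [637.8, 78.4, 15.6]
tcp_rot: [-180.0, 0.0, 82.8]
ft_force: [0.2, -0.3, -0.8]
finger_gap: -0.0
grip_force: 0.0
```

Emit:
play_rows(
  increments=[
    [-1, [0, -1.5, 0], 0],
    [-1, [0, -1, 0], 0],
    [-1, [0, 0, 0], 0],
  ],
)

```text
time: 33.3
tool_pos: [635.5, 78.7, 15.5]
tcp_rot: [-180.0, 0.0, 82.8]
ft_force: [0.5, 0.1, -0.0]
finger_gap: 0.1
grip_force: 0.0
```

Emit:
play_rows(
  increments=[
    [-1, [0, -1, 0], 0],
    [-1, [0, -1, 0], 0],
    [-1, [0, 0, 0], 0],
  ],
)

```text
time: 33.55
tool_pos: [634.6, 78.9, 15.9]
tcp_rot: [179.9, -0.0, 82.8]
ft_force: [4.5, 0.0, -2.7]
finger_gap: -0.0
grip_force: 2.5
```

Emit:
play_rows(
  increments=[
    [-1, [0, -1, 0], 0],
    [-1, [0, -0.5, 0], 0],
    [-1, [0, 0, 0], 0],
  ],
)

```text
time: 33.8
tool_pos: [634.5, 78.8, 16.6]
tcp_rot: [179.7, -0.0, 82.8]
ft_force: [8.7, -0.8, -4.1]
finger_gap: -0.0
grip_force: 4.4
```

Emit:
play_rows(
  increments=[
    [-1, [0, 2, 0], 0],
    [-1, [0, 4, 0], 0],
    [-1, [0, 8, 0], 0],
    [-1, [0, 12, 0], 0],
    [-1, [0, 0, -25], 0],
    [-1, [0, 0, -35], 0],
    [-1, [0, 0, -40], 0],
    [-1, [0, 30, -40], 0],
    [-1, [-30, 30, -40], 0],
    [-1, [-40, 30, 0], 0],
    [-1, [-40, 20, 0], 0],
    [-1, [-40, 0, 0], 0],
  ],
)

```text
time: 34.8
tool_pos: [733.5, -67.6, 177.7]
tcp_rot: [179.9, -0.0, 82.9]
ft_force: [2.1, 0.2, -0.7]
finger_gap: 0.2
grip_force: 0.0
```

Emit:
play_rows(
  increments=[
    [-1, [-40, 0, 0], 0],
    [-1, [-40, 0, 0], 0],
    [-1, [-40, -20, 0], 0],
    [-1, [-40, -20, 0], 0],
    [-1, [-30, -20, 0], 0],
    [-1, [0, 0, 0], 0],
  ],
)

```text
time: 35.3
tool_pos: [647.1, -248.8, 177.0]
tcp_rot: [-179.9, 0.1, 82.5]
ft_force: [0.3, 0.4, -0.6]
finger_gap: 0.1
grip_force: 0.0
```

```bash
python3 - <<'E'
from h import *
where()
for n in("scene","top"):
    p=cpose(n)
    for q in("tab","tweezer_tray","brush","white_case","jar","thermometer","blue_bin"):
      for x in pinpoint(q,p)[:1]:
        X=w(p,x["xyz"]); print(q,round(x["p"],2),X)
    if n=="top":
        f=5
        a=cv2.resize(p["color"][190:310,250:400,::-1],None,fx=f,fy=f,interpolation=cv2.INTER_CUBIC)
        cv2.imwrite("pics/end.png",a)
E
```

```text
t 35.3 tool stage [ 170.8 -187.9] [ 647.1 -248.8  177. ] [-179.9    0.1   82.5] F [ 0.3  0.4 -0.6] stageF [0.2 0.4]
tab 0.62 [538.5 -84.3  38.4]
tweezer_tray 0.75 [796.7 -17.   -3.1]
brush 0.81 [ 769.5 -239.     1. ]
white_case 0.61 [ 638.7 -396.3    0. ]
jar 0.58 [779.7 248.4  -1.5]
thermometer 0.48 [ 460.1 -452.9   -1.4]
blue_bin 0.86 [582.3 441.1   1.3]
0.23 315.0 241.0 [59.8 63.7 61. ] [496.4 -38.4   6.5] 0.3101974129676819
tab 0.76 [198.  251.8  34.6]
tweezer_tray 0.96 [797.6 -15.1  -4.5]
brush 0.73 [ 769.6 -245.9    0.2]
white_case 0.82 [ 636.9 -402.8   -2.8]
jar 0.69 [778.  242.6   0.2]
thermometer 0.95 [ 460.1 -455.1   -1.9]
blue_bin 0.61 [579.7 438.9   0.9]
```

View pics/end.png

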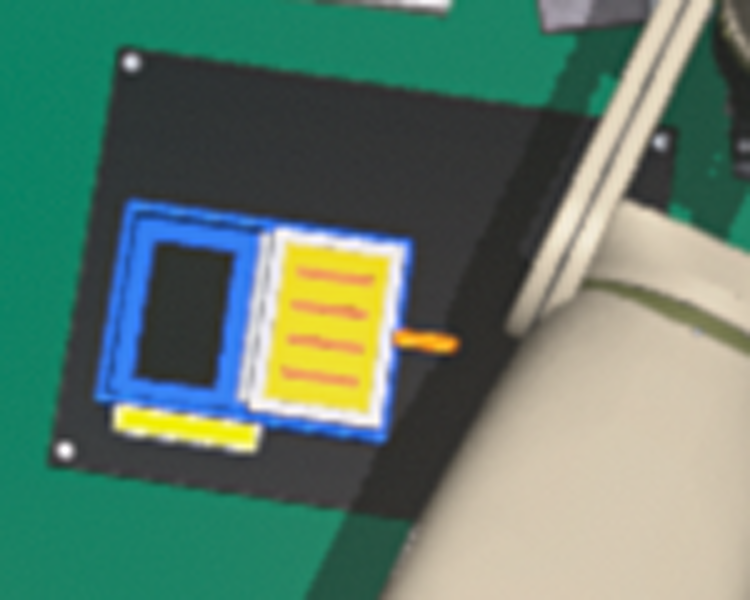

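The crop shows the carrier's long side flush along the yellow stop (185,427), the leaf flat with its gold face up (335,330), and the tab at (425,342). The bystanders are where they started and the robot is clear, so I'm handing in.

```bash
python3 -c "
from bench import *
print(hand_in())"
```

```text
the job is handed in; nothing more can be done
None
```

I swung the blue carrier round against the yellow-capped stop, turned the frame over so it lies flat gold face up, then handed the job in at about 35 s with the robot clear; the bystanders read as unmoved and no verdict came back.

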